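Unstack and file the tissue-block delivery

TASK

Take the delivered stack apart and file it: put each box of tissue blocks into the empty bay of its own colour, and lay the slide tray in the grey cradle. Take things off one at a time from the top, keep them level, and set each down gently (do not drop it) so that it ends up flat on the floor of its place, inside the rims and lying squarely lengthwise. Leave the bottle and the jar alone.

Things in the scene. Friction and masses are not known exactly. Their poses are not given: they have to be found in the camera images.
- lilac_box: lilac plastic box filled to the rim with lilac cassettes (treat as a solid block): 70 mm long (its x axis), 50 mm wide (its y axis), 40 mm high; origin at the centre of its underside, z up. About 0.2 kg. At the start it is the top of the stack: it stands on the middle of the slide tray, lengthwise along it, underside 58 mm above the bench
- slide_tray: flat white slide tray with five glass slides: 160 mm long (x axis), 60 mm wide (y axis), 14 mm thick, treat as a solid slab; origin at the centre of its underside, z up. About 0.2 kg, balanced at its middle. At the start it bridges the yellow and green boxes, underside 44 mm above the bench, with an 80 mm gap between the boxes under its middle
- yellow_box: yellow plastic box filled to the rim with yellow cassettes (treat as a solid block): 70 mm long (its x axis), 50 mm wide (its y axis), 40 mm high; origin at the centre of its underside, z up. About 0.2 kg. At the start it stands at one end of the bottom layer (either end), its inner 40 mm under the slide tray, its outer 30 mm showing. The stack stands on a fixed 4 mm pale grey mat. 
- green_box: green plastic box filled to the rim with green cassettes (treat as a solid block): 70 mm long (its x axis), 50 mm wide (its y axis), 40 mm high; origin at the centre of its underside, z up. About 0.2 kg. At the start it stands at one end of the bottom layer (either end), its inner 40 mm under the slide tray, its outer 30 mm showing. The stack stands on a fixed 4 mm pale grey mat. 
- lilac_bay: empty shallow bay with a lilac rim and lilac patch on its white floor, fixed on the bench: 98 x 78 mm outside, 90 mm (x axis) by 70 mm (y axis) inside, floor 4 mm and rim 11 mm above the bench; origin at the centre of its underside, at bench height. The lilac box fits with 10 mm to spare on each side; either way round will do
- yellow_bay: empty shallow bay with a yellow rim and yellow patch on its white floor, fixed on the bench: 98 x 78 mm outside, 90 mm (x axis) by 70 mm (y axis) inside, floor 4 mm and rim 11 mm above the bench; origin at the centre of its underside, at bench height. The yellow box fits with 10 mm to spare on each side; either way round will do
- green_bay: empty shallow bay with a green rim and green patch on its white floor, fixed on the bench: 98 x 78 mm outside, 90 mm (x axis) by 70 mm (y axis) inside, floor 4 mm and rim 11 mm above the bench; origin at the centre of its underside, at bench height. The green box fits with 10 mm to spare on each side; either way round will do
- slide_cradle: grey cradle fixed on the bench, 192 mm long (x axis), 90 mm wide; at each end (58 to 90 mm from the middle) a rest whose top is 20 mm above the bench, with side and end lips up to 30 mm. Room between the lips 180 x 80 mm. Middle open to the sides (only a 4 mm base plate), so fingers have room there. Origin at the centre of its underside, at bench height; either way round will do
- reagent_bottle: bystander: amber bottle, 48 mm diameter, 105 mm high, standing beyond the work; origin at the centre of its underside
- specimen_jar: bystander: white-labelled jar with red lid, 50 mm diameter, 60 mm high, standing beyond the work; origin at the centre of its underside
Things that resemble listed ones, but are neither listed nor needed, are in the scene too. Of the things that look like the slide_cradle, take the one that is farthest to the robot's right at the start.

How it is judged (in metres and radians):
At the end, for the whole second after the job is handed in: Each box in the bay of its colour, slide tray in the cradle: centred within 13 mm on both axes, flat on the floor or rests (height within 4 mm, tilt under 0.05 rad), lengthwise within 0.25 rad either way round, at rest, released; bottle and jar upright, moved less than 3 cm (x of lilac_box in the frame of lilac_bay between -0.013 and 0.013 m and y of lilac_box in the frame of lilac_bay between -0.013 and 0.013 m and z of lilac_box in the frame of lilac_bay between 0 and 0.008 m and angle between each of lilac_box, yellow_box, green_box, slide_tray's own z axis and vertical below 0.05 rad and angle between the x axis of lilac_box and the x axis of lilac_bay, either way round below 0.25 rad and linear speed of each of lilac_box, yellow_box, green_box, slide_tray below 0.02 m/s and angular speed of each of lilac_box, yellow_box, green_box, slide_tray below 0.1 rad/s and x of yellow_box in the frame of yellow_bay between -0.013 and 0.013 m and y of yellow_box in the frame of yellow_bay between -0.013 and 0.013 m and z of yellow_box in the frame of yellow_bay between 0 and 0.008 m and angle between the x axis of yellow_box and the x axis of yellow_bay, either way round below 0.25 rad and x of green_box in the frame of green_bay between -0.013 and 0.013 m and y of green_box in the frame of green_bay between -0.013 and 0.013 m and z of green_box in the frame of green_bay between 0 and 0.008 m and angle between the x axis of green_box and the x axis of green_bay, either way round below 0.25 rad and x of slide_tray in the frame of slide_cradle between -0.013 and 0.013 m and y of slide_tray in the frame of slide_cradle between -0.013 and 0.013 m and z of slide_tray in the frame of slide_cradle between 0.016 and 0.024 m and angle between the x axis of slide_tray and the x axis of slide_cradle, either way round below 0.25 rad and distance of each of reagent_bottle, specimen_jar from where it was at the start of the episode below 0.03 m and angle between each of reagent_bottle, specimen_jar's own z axis and vertical below 0.1 rad); the robot touches nothing.
It fails at once if a box or the slide tray is tipped by more than about 25 degrees (its contents would spill) (angle between any of lilac_box, yellow_box, green_box, slide_tray's own z axis and vertical above 0.45 rad).
It fails at once if a box or the slide tray is dropped or thrown (over 0.6 m/s with no finger on it, a fall of about 2 cm) ((linear speed of lilac_box above 0.6 m/s and contact force between lilac_box and the fingers below 0.01 N and contact force between lilac_box and the arm below 0.01 N) or (linear speed of yellow_box above 0.6 m/s and contact force between yellow_box and the fingers below 0.01 N and contact force between yellow_box and the arm below 0.01 N) or (linear speed of green_box above 0.6 m/s and contact force between green_box and the fingers below 0.01 N and contact force between green_box and the arm below 0.01 N) or (linear speed of slide_tray above 0.6 m/s and contact force between slide_tray and the fingers below 0.01 N and contact force between slide_tray and the arm below 0.01 N)).
It fails at once if something is carried or dragged off (over 4 cm) while another thing still rests on it ((distance of slide_tray from where it was at the start of the episode above 0.04 m and horizontal distance between lilac_box and slide_tray below 0.06 m and z of lilac_box in the frame of slide_tray between 0.008 and 0.018 m) or (distance of yellow_box from where it was at the start of the episode above 0.04 m and horizontal distance between slide_tray and yellow_box below 0.1 m and z of slide_tray in the frame of yellow_box between 0.034 and 0.044 m) or (distance of green_box from where it was at the start of the episode above 0.04 m and horizontal distance between slide_tray and green_box below 0.1 m and z of slide_tray in the frame of green_box between 0.034 and 0.044 m)).
It fails at once if the bottle or the jar is pushed more than 3 cm or knocked over (distance of any of reagent_bottle, specimen_jar from where it was at the start of the episode above 0.03 m or angle between any of reagent_bottle, specimen_jar's own z axis and vertical above 0.4 rad).
It also fails if it takes over 120 s, if anything falls off the work surface, if the arm or the gripper's body presses on something with over 40 N, if the wrist force passes 120 N, or if a joint passes its speed limit or range.

ROBOT

A 6-joint arm with a two-finger parallel gripper is mounted at the origin on the work surface. World frame = base frame: x ahead of the robot, y to its left, z up, the work surface at z = 0. Lengths are in m, angles in degrees, forces in N, time in s.
With the tool pointing down it reaches from about 0.3 to 0.75 m from the base axis. Payload 8.5 kg.
Tool frame: the origin (TCP) lies between the finger pads; the fingertips stand 17 mm ahead of it and the grasp point (between the pads) lies 2 mm behind it; z points along the fingers, y is the direction in which the jaws open and shut (so a half turn about z gives the same grasp; the last joint's range is limited). The gripper opens to 85 mm and grips with 20 to 120 N. Pads are 22 mm wide; open, the fingers measure 114 mm over their backs; the gripper's body (76 mm by 85 mm) begins 54 mm behind the grasp point. The pads swing forward as they close: fully open they stand 13 mm farther back than shut.
Start: joints at [-76.106, 21.807, 74.336, -0, 83.858, -12.336], TCP at [0.243, -0.493, 0.248] pointing down, gripper open.
Joint ranges: [-178.18, 178.18], [-50.72, 133.34], [12.68, 142.11], [-81.47, 261.47], [9.98, 163.14], [-165.26, 165.26]. Speed limits (degrees/s): [136.94, 136.94, 180, 180, 180, 180].

INTERFACE

Orientations are given as a 3x3 rotation matrix whose columns are the frame's x, y, z axes.
In Python, from rig import readout, eyes, env gives the robot as it stands.
- The arm moves only by the tool arm_command, never from a script. Its argument "rows" is text: rows parted by semicolons, each of 7 numbers parted by spaces: the closure, from 0 (fully open) to 1 (shut), then the shift along the tool's x, y, z in mm, then the turn, a rotation vector about the tool's x, y, z in degrees. In form: grip dx dy dz rx ry rz; .... A call has 1 to 5 rows; each row shifts and turns the commanded pose from where the row before left it, along the tool's axes as they then stand; what a row does not reach is not made up. A row lasts 1/12 s, in which the tool goes at most 41.7 mm and 7.16 degrees, less where a joint would pass 70% of its speed; a pose out of reach is approached as far as the arm can. A call with a gripper value outside its range is refused whole. The fingers move at their own pace and stop on an object; "squeeze" is the grip in N (left out, the last holds). Time passes only in rows, so rows that do not move let the fingers close. It gives the time, the measured TCP pose, the force and the opening at its end, in the units of the state.
- readout.observe(): the state, without advancing time (a new reading comes with each control period).
- eyes.get_image(name): name is "scene" or "top" or "wrist"; returns the picture (420x560x3 uint8, red, green, blue); there is no depth.
- eyes.camera_model(name): a dict with "mtx" (3x3 intrinsics, pixels), "k1" (the pictures are not rectified: a ray, as slopes to the right and down, at radius r is drawn at 1 + k1 r^2 times it, then the intrinsics apply), "view" (4x4, takes a point from world to camera coordinates). Camera axes: x right, y up, looking along -z (the intrinsics and any distortion apply to the point x, -y, -z); pixel columns grow to the right and rows downward; lengths in m; the calibration is good to about 2 mm. A picture is of the moment at which its call begins: read the wrist's pose just before it. camera_model takes no time and is no camera call; for the wrist camera it gives the pose at the moment of the call.
- env.close_job(): hands the job in, once; it reports no verdict.
The state is a dict: "time_s": time; "q": joint angles; "qvel": joint speeds; "joint_efforts": joint torques, N m; "position": TCP position; "tool_rot": TCP orientation; "ft_force": force on the tool from outside, world axes, zero at the start; "wrist_torque": the same for the moment, N m; "grip_width": finger opening in m.
Only numpy, scipy, OpenCV 4.12 (cv2) and the standard library are available. Lean on these libraries where they do the work, as an engineer would, in place of code of your own. Each camera call takes 0.05 s, during which the arm holds its last target. There are 200 camera calls.

## Working session

There is one attempt and no reset: what is moved stays moved. The work goes in short steps, Python scripts to look and compute and a tool call to move; the robot and the scene stay as the last step left them, time stands still between calls to the robot, and variables do not carry over. Pictures are saved under pics/ and viewed, about 12 in all and at most 16, crops included, and the job is handed in when it is done.

Besides the shell and the picture viewer there is one more tool, called after "Request:" as name(argument=value, ...) on one line, values as JSON. arm_command: Moves the arm, as the interface text tells. Its arguments: {"type":"object","properties":{"rows":{"type":"string"},"squeeze":{"type":"number"}},"required":["rows"]}

```bash
mkdir -p pics; ls; python3 - <<'E'
from rig import readout, eyes, env
import cv2,numpy as np
s=readout.observe();print({k:np.round(v,3).tolist() for k,v in s.items()})
for n in("top","scene"):
    cv2.imwrite(f"pics/{n}0.png",eyes.get_image(n)[:,:,::-1])
    m=eyes.camera_model(n);print(n,np.round(m["mtx"],1).tolist(),m["k1"],np.round(m["view"],3).tolist())
E
```

```text
pics
{'time_s': 0.0, 'q': [-76.107, 21.843, 74.384, 0.0, 83.858, -12.336], 'qvel': [-0.024, 0.028, -0.026, 0.089, 0.043, 0.003], 'joint_efforts': [0.0, -44.847, -23.128, -0.0, 0.005, 0.0], 'position': [0.243, -0.493, 0.248], 'tool_rot': [[0.897, 0.442, -0.0], [0.442, -0.897, 0.001], [0.0, -0.001, -1.0]], 'ft_force': [0.096, 0.557, 0.058], 'wrist_torque': [0.021, -0.028, -0.0], 'grip_width': 0.085}
top [[510.9, 0.0, 267.6], [0.0, 510.9, 211.0], [0.0, 0.0, 1.0]] -0.004649511967443199 [[-0.027, -1.0, 0.003, 0.218], [0.98, -0.026, 0.199, -0.476], [-0.199, 0.009, 0.98, -1.371], [0.0, 0.0, 0.0, 1.0]]
scene [[495.6, 0.0, 275.2], [0.0, 495.6, 208.3], [0.0, 0.0, 1.0]] -0.11518595471970206 [[-0.562, 0.827, 0.02, 0.09], [-0.562, -0.399, 0.724, 0.313], [0.607, 0.395, 0.689, -1.987], [0.0, 0.0, 0.0, 1.0]]
```

View pics/top0.png

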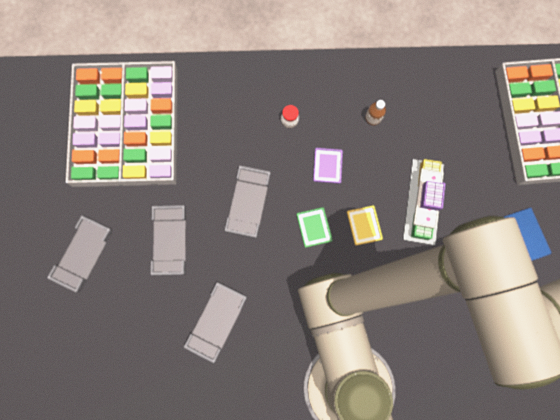

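View pics/scene0.png

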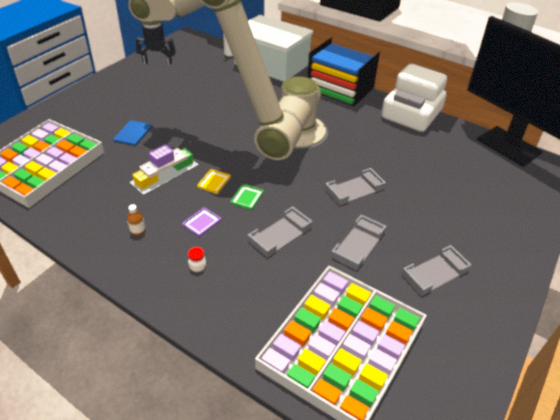

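Top view: four cradle-like things at (249,201), (169,240), (215,322) and (79,254). Image right is the robot's right, so (249,201) is the one meant. The bays are at lilac (328,165), green (314,227) and yellow (365,225). The stack is around (426,200), with yellow at the far end and green at the near end. Next I'll make an enlarged crop to confirm and take measurements.

```bash
cat > h.py <<'E'
from rig import readout, eyes, env
import cv2,numpy as np
def ray(m,uv):
    uv=np.atleast_2d(uv).astype(float)
    d=(np.c_[uv,np.ones(len(uv))]@np.linalg.inv(m["mtx"]).T)[:,:2]
    x=d.copy()
    for _ in range(20): x=d/(1+m["k1"]*(x**2).sum(1,keepdims=True))
    V=np.array(m["view"]);R=V[:3,:3];c=-R.T@V[:3,3]
    return c,np.c_[x[:,0],-x[:,1],-np.ones(len(x))]@R
def plane(m,uv,z):
    c,d=ray(m,uv);return c+d*((z-c[2])/d[:,2])[:,None]
def proj(m,P):
    V=np.array(m["view"]);p=np.atleast_2d(P)@V[:3,:3].T+V[:3,3]
    s=np.c_[p[:,0],-p[:,1]]/(-p[:,2:]);s=s*(1+m["k1"]*(s**2).sum(1,keepdims=True))
    return s@np.array(m["mtx"])[:2,:2].T+np.array(m["mtx"])[:2,2]
def tri(m1,a,m2,b):
    c1,d1=ray(m1,a);c2,d2=ray(m2,b);d1=d1[0]/np.linalg.norm(d1);d2=d2[0]/np.linalg.norm(d2)
    t=np.linalg.lstsq(np.c_[d1,-d2],c2-c1,rcond=None)[0]
    p,q=c1+t[0]*d1,c2+t[1]*d2;return (p+q)/2,np.linalg.norm(p-q)
def rect(m,mask,z):
    cs,_=cv2.findContours(mask,cv2.RETR_EXTERNAL,cv2.CHAIN_APPROX_NONE)
    c=max(cs,key=cv2.contourArea)[:,0]
    w=plane(m,c,z)[:,:2]*1000
    (x,y),(a,b),t=cv2.minAreaRect(w.astype(np.float32))
    if a<b:a,b,t=b,a,t+90
    return np.round([x,y,a,b,(t+90)%180-90],1)
E
python3 - <<'E'
from h import *
im=cv2.imread("pics/top0.png");s=cv2.imread("pics/scene0.png")
cv2.imwrite("pics/crop_top.png",cv2.resize(im[145:265,215:455],None,fx=3.3,fy=3.3,interpolation=cv2.INTER_CUBIC))
cv2.imwrite("pics/crop_scene.png",cv2.resize(s[130:280,120:320],None,fx=4,fy=4,interpolation=cv2.INTER_CUBIC))
E
```

```text
(no output)
```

View pics/crop_top.png

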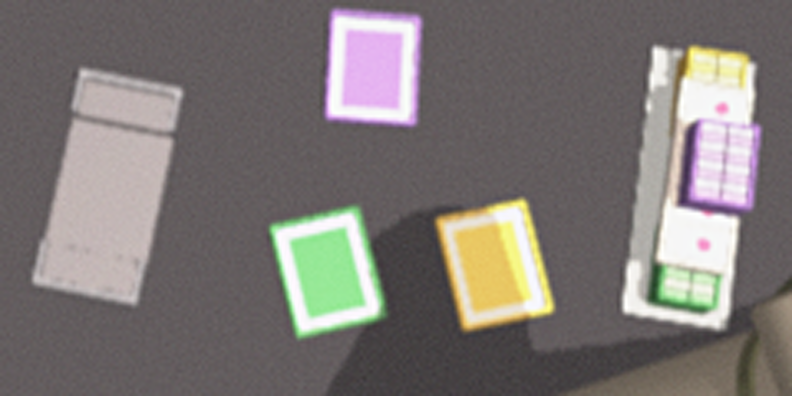

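View pics/crop_scene.png

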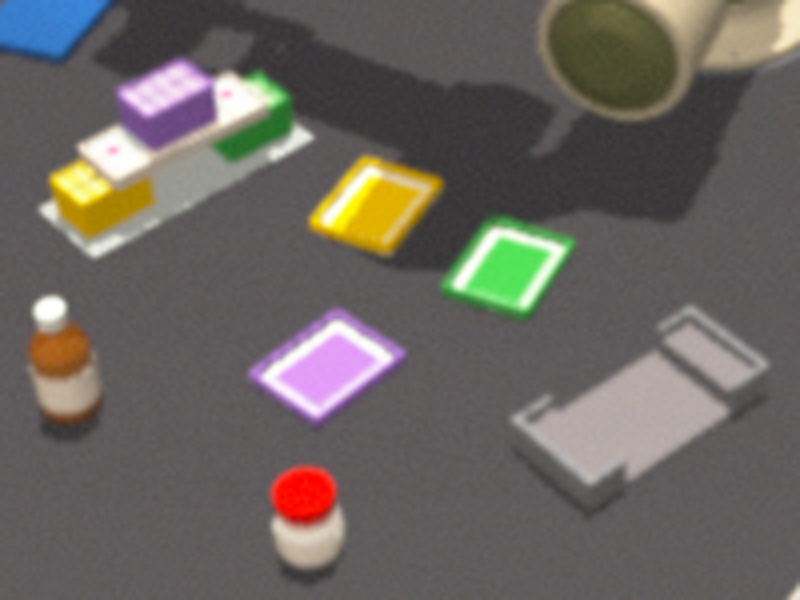

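The crops confirm the choice: the cradle corners in the top crop are (82,70), (182,88), (137,304) and (34,284). No other cradle lies further right. I'll triangulate corners from both views.

```bash
python3 - <<'E'
from h import *
T=eyes.camera_model("top");S=eyes.camera_model("scene")
C={"cradle":([(82,70),(182,88),(137,304),(34,284)],[(590,500),(515,420),(690,308),(768,362)]),
"lilac":([(330,10),(421,15),(415,125),(327,121)],[(316,422),(250,372),(338,310),(404,352)]),
"green":([(271,226),(360,207),(385,317),(300,337)],[(524,316),(443,287),(503,215),(575,242)]),
"yellow":([(437,217),(525,199),(553,312),(465,330)],[(385,254),(309,222),(370,155),(443,185)]),
"lbox":([(695,120),(760,125),(751,210),(685,206)],[(150,118),(118,98),(180,60),(213,92)])}
H=dict(cradle=.03,lilac=.011,green=.011,yellow=.011,lbox=.098)
for k,(a,b) in C.items():
    a=np.array(a)/3.3+[215,145];b=np.array(b)/4+[120,130]
    P=[tri(T,p,S,q) for p,q in zip(a,b)]
    print(k,"z",[round(p[0][2]*1e3) for p in P],"gap",[round(p[1]*1e3,1) for p in P])
    for m,u in((T,a),(S,b)):
        w=plane(m,u,H[k])[:,:2]*1e3;c=w.mean(0);d=(w[0]+w[1]-w[2]-w[3])/2;e=(w[0]+w[3]-w[1]-w[2])/2
        print("  c",c.round(1),"L",np.linalg.norm(d).round(1),"W",np.linalg.norm(e).round(1),"yaw",np.degrees(np.arctan2(d[1],d[0])).round(1),np.degrees(np.arctan2(-e[0],e[1])).round(1))
E
```

```text
cradle z [13, 28, 25, 28] gap [np.float64(3.5), np.float64(4.0), np.float64(1.1), np.float64(0.4)]
  c [515.2 259.9] L 192.3 W 88.5 yaw -13.1 -12.4
  c [521.  265.5] L 195.6 W 92.4 yaw -11.0 -15.7
lilac z [7, 10, 7, 6] gap [np.float64(0.4), np.float64(3.0), np.float64(1.1), np.float64(0.6)]
  c [619.4  26. ] L 101.3 W 78.8 yaw -5.2 -4.5
  c [622.8  28.9] L 98.9 W 77.7 yaw -5.3 -6.7
green z [4, 6, 11, 5] gap [np.float64(0.1), np.float64(3.0), np.float64(8.3), np.float64(3.2)]
  c [438.5  73.3] L 98.5 W 76.9 yaw 11.0 11.2
  c [441.6  79.1] L 102.7 W 74.3 yaw 9.2 7.1
yellow z [1, 8, 10, 2] gap [np.float64(0.1), np.float64(1.5), np.float64(4.1), np.float64(3.0)]
  c [441.  -69.7] L 100.6 W 77.9 yaw 10.1 10.1
  c [445.9 -64.3] L 102.7 W 80.0 yaw 8.9 3.9
lbox z [94, 90, 93, 82] gap [np.float64(2.3), np.float64(5.2), np.float64(1.2), np.float64(5.5)]
  c [ 503.3 -243.9] L 72.9 W 53.5 yaw -11.4 -5.6
  c [ 512.8 -239.2] L 65.9 W 50.4 yaw -10.8 -12.5
```

The two views give sensible heights: cradle rim about 27 mm (30), bays about 7–10 mm (11), lilac top about 92 mm (98). I'll move above the stack for a wrist look.

Request:
arm_command(rows="0 35 -11 0 0 0 0; 0 35 -11 0 0 0 0; 0 35 -11 0 0 0 0; 0 35 -11 0 0 0 0; 0 35 -11 0 0 0 0")

```text
time_s: 0.52
position: [0.3766, -0.3652, 0.2481]
tool_rot: [[0.897, 0.442, -0.0], [0.442, -0.897, 0.001], [-0.0, -0.001, -1.0]]
ft_force: [-0.8, -0.8, -0.6]
grip_width: 0.0855
```

Request:
arm_command(rows="0 35 -11 0 0 0 0; 0 35 -11 0 0 0 0; 0 35 -11 0 0 0 0; 0 35 -11 0 0 0 0; 0 30 -9 0 0 0 0")

```text
time_s: 0.93
position: [0.5061, -0.2419, 0.2481]
tool_rot: [[0.897, 0.443, -0.0], [0.443, -0.897, 0.001], [-0.0, -0.001, -1.0]]
ft_force: [-0.4, -0.6, -0.2]
grip_width: 0.0852
```

Request:
arm_command(rows="0 0 0 0 0 0 7; 0 0 0 0 0 0 7; 0 0 0 0 0 0 7; 0 0 0 0 0 0 7; 0 0 0 0 0 0 7")

```text
time_s: 1.35
position: [0.5048, -0.2438, 0.2479]
tool_rot: [[0.987, -0.158, -0.001], [-0.158, -0.987, 0.001], [-0.001, -0.0, -1.0]]
ft_force: [-0.5, -1.0, -0.5]
grip_width: 0.0855
```

```bash
cat > look.py <<'E'
import sys
from h import *
n=sys.argv[1];s=readout.observe()
m=eyes.camera_model("wrist");im=eyes.get_image("wrist")
cv2.imwrite(f"pics/{n}.png",im[:,:,::-1])
import pickle;pickle.dump(m,open(f"pics/{n}.pkl","wb"))
R=np.array(s["tool_rot"]);print(s["time_s"],np.round(np.array(s["position"])*1e3,1),"yaw",np.degrees(np.arctan2(R[1,0],R[0,0])).round(2),np.round(R,3).tolist(),np.round(s["q"],1),s["grip_width"])
V=np.array(m["view"]);print("cam",-V[:3,:3].T@V[:3,3])
E
python3 look.py w1
```

```text
1.35 [ 504.8 -243.8  247.9] yaw -9.1 [[0.987, -0.158, -0.001], [-0.158, -0.987, 0.001], [-0.001, -0.0, -1.0]] [-37.9  22.9  72.6   0.   84.5  61.2] 0.08546135497682572
cam [ 0.57936509 -0.25582843  0.37269874]
```

View pics/w1.png

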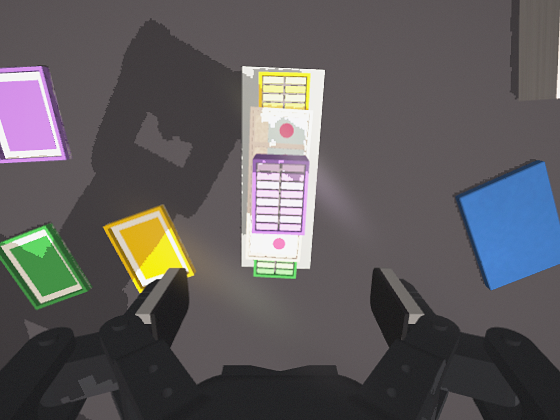

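Wrist view: lilac box top spans about (253,160) to (305,234). The yellow outer edge is (260,73)–(310,73), the green outer edge (254,277)–(297,277), and the yellow and green bays are on the left. I'll measure from these.

```bash
python3 - <<'E'
from h import *
import pickle
m=pickle.load(open("pics/w1.pkl","rb"));im=cv2.imread("pics/w1.png")
f=lambda u,z:(plane(m,u,z)*1e3).round(1)[:,:2].tolist()
print("lil",f([(253,162),(309,162),(304,234),(251,233)],.098))
print("yel out",f([(260,73),(310,73)],.044),"green out",f([(297,277),(254,277)],.044))
print("tray",f([(251,108),(311,108),(248,255),(300,257)],.058))
print("ybay",f([(104,227),(164,205),(194,274),(138,293)],.011))
c=im[55:290,215:340];cv2.imwrite("pics/c1.png",cv2.resize(c,None,fx=2.5,fy=2.5,interpolation=cv2.INTER_CUBIC))
for x,y in [(515,-245)]:
  for z in(.058,.098):print(z,proj(m,[[x/1e3,y/1e3,z]]))
E
```

```text
lil [[543.8, -226.6], [536.0, -275.0], [469.8, -261.6], [478.6, -212.6]]
yel out [[619.9, -243.2], [612.2, -290.8]] green out [[395.8, -247.3], [403.8, -197.4]]
tray [[589.4, -229.9], [580.3, -286.4], [439.0, -198.2], [427.6, -254.4]]
ybay [[482.9, -22.5], [498.6, -102.4], [402.7, -115.9], [387.3, -36.8]]
0.058 [[279.00491646 181.33381935]]
0.098 [[278.93379988 190.3987006 ]]
```

View pics/c1.png

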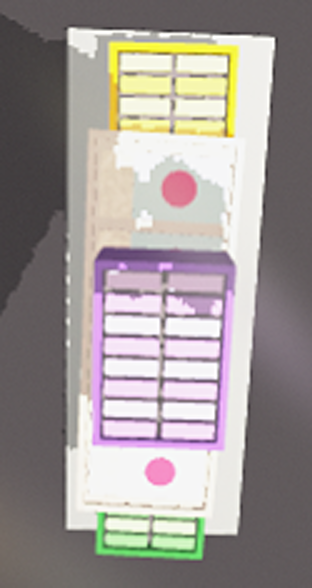

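Stack centre is (508,-244.5) with yaw about -11.5°, and the outer-edge length of 221 mm matches the expected 220. The yellow bay from the wrist, (443,-69), agrees with the top view, (441,-70). Descending onto the lilac box.

Request:
arm_command(rows="0 3 0 20 0 0 2; 0 0 0 35 0 0 0; 0 0 0 35 0 0 0; 0 0 0 35 0 0 0; 0 0 0 20 0 0 0")

```text
time_s: 1.82
position: [0.5065, -0.2435, 0.0997]
tool_rot: [[0.983, -0.184, -0.004], [-0.184, -0.983, 0.003], [-0.004, -0.002, -1.0]]
ft_force: [1.1, -0.8, -0.3]
grip_width: 0.0855
```

Request:
arm_command(rows="0 0 0 12 0 0 0; 0 0 0 8 0 0 0; 0.5 0 0 0 0 0 0; 1 0 0 0 0 0 0; 1 0 0 0 0 0 0", squeeze=40)

```text
time_s: 2.23
position: [0.5082, -0.2448, 0.0843]
tool_rot: [[0.983, -0.186, 0.001], [-0.186, -0.983, -0.001], [0.002, 0.001, -1.0]]
ft_force: [-0.1, -0.2, -0.8]
grip_width: 0.0519
```

Request:
arm_command(rows="1 0 0 0 0 0 0; 1 0 0 0 0 0 0; 1 0 0 0 0 0 0")

```text
time_s: 2.48
position: [0.5083, -0.2447, 0.0845]
tool_rot: [[0.982, -0.186, 0.002], [-0.186, -0.982, -0.001], [0.002, 0.001, -1.0]]
ft_force: [-1.0, 1.3, 6.0]
grip_width: 0.0492
```

Gripped (49 mm). Lift and carry.

Request:
arm_command(rows="1 0 0 -6 0 0 0; 1 0 0 -15 0 0 0; 1 0 0 -25 0 0 0; 1 2 -12 -20 0 0 0; 1 5 -25 0 0 0 0")

```text
time_s: 2.9
position: [0.5224, -0.2117, 0.1535]
tool_rot: [[0.982, -0.19, 0.006], [-0.19, -0.982, -0.005], [0.006, 0.003, -1.0]]
ft_force: [0.5, -0.6, -1.2]
grip_width: 0.0495
```

Request:
arm_command(rows="1 7 -33 0 0 0 0; 1 7 -35 0 0 0 0; 1 7 -35 0 0 0 0; 1 7 -35 0 0 0 0; 1 7 -35 0 0 0 0")

```text
time_s: 3.32
position: [0.5885, -0.0443, 0.1496]
tool_rot: [[0.982, -0.187, -0.0], [-0.187, -0.982, 0.0], [-0.0, 0.0, -1.0]]
ft_force: [1.1, -0.3, -1.9]
grip_width: 0.0496
```

Request:
arm_command(rows="1 7 -34 0 0 0 0; 1 6 -26 0 0 0 0; 1 4 -16 0 0 0 0; 1 0 0 0 0 0 -5.7; 1 0 0 0 0 0 0")

```text
time_s: 3.73
position: [0.6191, 0.0266, 0.1492]
tool_rot: [[0.997, -0.083, -0.001], [-0.083, -0.997, -0.0], [-0.001, 0.0, -1.0]]
ft_force: [0.1, -0.9, -1.3]
grip_width: 0.0494
```

```bash
python3 look.py w2
```

```text
3.7333 [619.1  26.6 149.2] yaw -4.76 [[0.997, -0.083, -0.001], [-0.083, -0.997, -0.0], [-0.001, 0.0, -1.0]] [-8.5 33.4 71.4 -0.  75.3 86.3] 0.049404765726420725
cam [0.69439706 0.02032188 0.27406771]
```

View pics/w2.png

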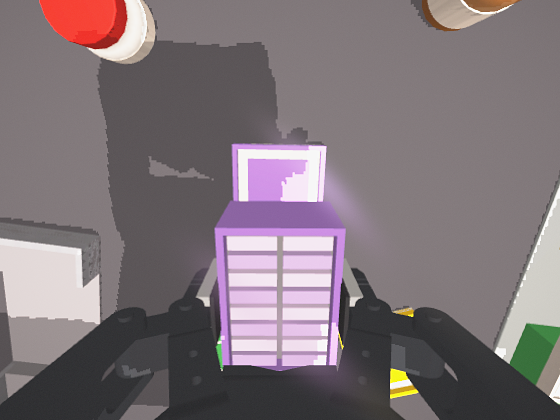

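Held box is level and parallel to the bay. The bay's far rim corners are at (233,145) and (326,145).

```bash
python3 - <<'E'
from h import *
import pickle
m=pickle.load(open("pics/w2.pkl","rb"))
w=plane(m,[(233,144.5),(326,144.5)],.011)[:,:2]*1e3;d=w[0]-w[1];u=np.array([d[1],-d[0]])/np.linalg.norm(d)
print(w.round(1),np.linalg.norm(d),"yaw",np.degrees(np.arctan2(u[1],u[0])),"centre",w.mean(0)-49*u)
b=plane(m,[(217,230),(344,230)],.149+.0135)[:,:2]*1e3;d=b[0]-b[1];u=np.array([d[1],-d[0]])/np.linalg.norm(d)
print("box",b.round(1),np.linalg.norm(d),np.degrees(np.arctan2(u[1],u[0])),"centre",b.mean(0)-35*u)
E
```

```text
[[674.   60.4]
 [667.7 -16.1]] 76.71027592409212 yaw -4.751887708287251 centre [622.00622573  26.22656092]
box [[654.6  47.4]
 [650.6  -0.7]] 48.28991267456662 -4.7431661220127195 centre [617.70263713  26.25647612]
```

Shift +3 mm along x, then lower by 118 mm with a slow finish.

Request:
arm_command(rows="1 3 0 15 0 0 0; 1 0 0 32 0 0 0; 1 0 0 32 0 0 0; 1 0 0 18 0 0 0; 1 0 0 8 0 0 0")

```text
time_s: 4.2
position: [0.6206, 0.0246, 0.0415]
tool_rot: [[0.996, -0.092, -0.005], [-0.092, -0.996, 0.001], [-0.005, -0.0, -1.0]]
ft_force: [-0.5, -0.4, -2.1]
grip_width: 0.0494
```

Request:
arm_command(rows="1 0 0 5 0 0 0; 1 0 0 4 0 0 0; 1 0 0 2 0 0 0; 1 0 0 2 0 0 0; 1 0 0 0 0 0 0")

```text
time_s: 4.62
position: [0.6224, 0.0251, 0.0319]
tool_rot: [[0.996, -0.089, 0.001], [-0.089, -0.996, -0.0], [0.001, 0.0, -1.0]]
ft_force: [-0.5, 0.3, -1.7]
grip_width: 0.0493
```

Request:
arm_command(rows="1 0 0 1 0 0 0; 1 0 0 1 0 0 0; 1 0 0 0 0 0 0")

```text
time_s: 4.87
position: [0.6225, 0.0252, 0.0306]
tool_rot: [[0.996, -0.088, 0.002], [-0.088, -0.996, -0.0], [0.002, 0.0, -1.0]]
ft_force: [-2.6, -0.5, 5.5]
grip_width: 0.049
```

Contact at 5.5 N. Open, rise and return over the stack.

Request:
arm_command(rows="0.6 0 0 0 0 0 0; 0.3 0 0 0 0 0 0; 0 0 0 0 0 0 0; 0 0 0 -25 0 0 0; 0 0 0 -35 0 0 0")

```text
time_s: 5.28
position: [0.6207, 0.0253, 0.0873]
tool_rot: [[0.996, -0.089, -0.006], [-0.089, -0.996, 0.001], [-0.006, -0.0, -1.0]]
ft_force: [0.6, 0.2, -0.2]
grip_width: 0.0855
```

Request:
arm_command(rows="0 0 0 -38 0 0 0; 0 -10 32 -30 0 0 0; 0 -12 37 -30 0 0 0; 0 -12 37 0 0 0 0; 0 -12 37 0 0 0 0")

```text
time_s: 5.7
position: [0.5668, -0.1066, 0.1825]
tool_rot: [[0.996, -0.087, 0.004], [-0.087, -0.996, -0.002], [0.004, 0.001, -1.0]]
ft_force: [0.4, -1.3, -0.5]
grip_width: 0.0857
```

Request:
arm_command(rows="0 -12 37 0 0 0 0; 0 -12 37 0 0 0 0; 0 -12 36 0 0 0 0; 0 -8 26 0 0 0 0; 0 0 0 0 0 0 6.4")

```text
time_s: 6.12
position: [0.5095, -0.2415, 0.1807]
tool_rot: [[0.979, -0.202, 0.0], [-0.202, -0.979, -0.001], [0.0, 0.001, -1.0]]
ft_force: [-0.9, -0.3, 0.1]
grip_width: 0.0853
```

```bash
python3 look.py w3; python3 -c "
from h import *
a=cv2.imread('pics/w3.png');t=eyes.get_image('top')[140:260,220:460,::-1]
cv2.imwrite('pics/c3.png',np.vstack([a,cv2.resize(t,(560,280))])[:600])
cv2.imwrite('pics/top3.png',eyes.get_image('top')[:,:,::-1])"
```

```text
6.1167 [ 509.5 -241.5  180.7] yaw -11.66 [[0.979, -0.202, 0.0], [-0.202, -0.979, -0.001], [0.0, 0.001, -1.0]] [-37.4  26.4  78.5  -0.1  75.   64.3] 0.08532318490426095
cam [ 0.58334562 -0.25662072  0.30553387]
```

View pics/c3.png

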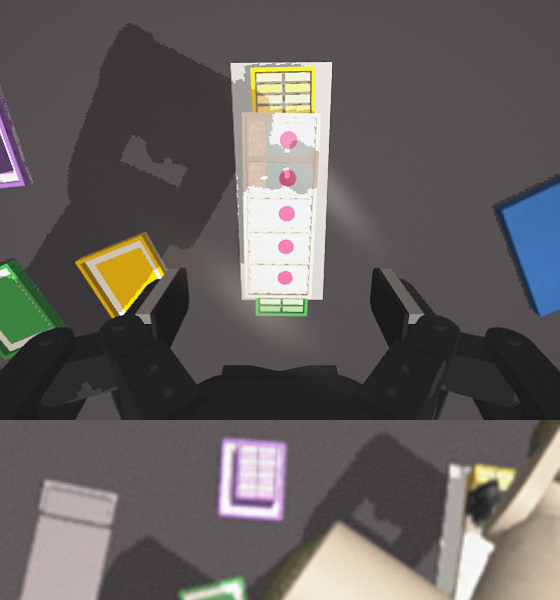

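The tray's corners are about (243,113), (321,113), (313,298) and (241,298). The lilac box sits inside its bay.

```bash
python3 - <<'E'
from h import *
import pickle
m=pickle.load(open("pics/w3.pkl","rb"))
w=plane(m,[(243,113),(322,113),(314,298),(241,298)],.058)[:,:2]*1e3
d=(w[0]+w[1]-w[2]-w[3])/2
print(w.round(1),w.mean(0),np.linalg.norm(d),np.degrees(np.arctan2(d[1],d[0])))
# height: row-symmetric tray dots in w1 vs w3 (middle-gap independent dot at far end / near end)
m1=pickle.load(open("pics/w1.pkl","rb"))
for a,b in[((287,130),(288.5,140)),((279,243.5),(285.5,278))]:print("dot",*tri(m1,a,m,b))
E
```

```text
[[ 590.1 -230.4]
 [ 578.  -288.7]
 [ 421.8 -255.7]
 [ 435.2 -191. ]] [ 506.28472631 -241.43677254] 159.6614811195145 -13.096951383587427
dot [ 0.56436803 -0.26028596  0.06715097] 0.0005895166186742111
dot [ 0.44759261 -0.23435368  0.05918402] 0.00032166736343351997
```

Tray centre is (506,-242), length 160 mm, yaw about -12.5°, and the dots triangulate at about 60 mm (58). Descend 130 mm at the middle.

Request:
arm_command(rows="0 -2.5 0 15 0 0 1; 0 0 0 32 0 0 0; 0 0 0 32 0 0 0; 0 0 0 25 0 0 0; 0 0 0 14 0 0 0")

```text
time_s: 6.68
position: [0.5082, -0.2347, 0.0598]
tool_rot: [[0.977, -0.211, -0.003], [-0.211, -0.977, 0.002], [-0.003, -0.002, -1.0]]
ft_force: [-0.6, -0.1, -0.3]
grip_width: 0.0856
```

Request:
arm_command(rows="0 0 0 8 0 0 0; 0 0 0 4 0 0 0; 0.3 0 0 0 0 0 0; 0.6 0 0 0 0 0 0; 1 0 0 0 0 0 0")

```text
time_s: 7.1
position: [0.5094, -0.237, 0.0521]
tool_rot: [[0.977, -0.215, 0.002], [-0.215, -0.977, -0.002], [0.003, 0.002, -1.0]]
ft_force: [0.3, -1.4, 4.0]
grip_width: 0.0589
```

Request:
arm_command(rows="1 0 0 0 0 0 0; 1 0 0 0 0 0 0; 1 0 0 0 0 0 0", squeeze=60)

```text
time_s: 7.35
position: [0.5094, -0.2371, 0.0522]
tool_rot: [[0.977, -0.215, 0.003], [-0.215, -0.977, -0.002], [0.003, 0.002, -1.0]]
ft_force: [-0.4, -1.4, 5.5]
grip_width: 0.0586
```

Request:
arm_command(rows="1 0 0 -3 0 0 0; 1 0 0 -6 0 0 0; 1 0 0 -14 0 0 0; 1 0 0 -25 0 0 0; 1 0 0 -30 0 0 0")

```text
time_s: 7.77
position: [0.5079, -0.2358, 0.1286]
tool_rot: [[0.976, -0.216, -0.003], [-0.216, -0.976, 0.002], [-0.003, -0.002, -1.0]]
ft_force: [0.6, -0.5, -2.9]
grip_width: 0.0587
```

Request:
arm_command(rows="1 -3 -15 -12 0 0 0; 1 -5 -25 0 0 0 0; 1 -7 -33 0 0 0 0; 1 -7 -34 0 0 0 0; 1 -7 -34 0 0 0 0")

```text
time_s: 8.18
position: [0.51, -0.0902, 0.1405]
tool_rot: [[0.976, -0.216, -0.001], [-0.216, -0.976, 0.001], [-0.001, -0.001, -1.0]]
ft_force: [0.7, 0.7, -3.3]
grip_width: 0.0588
```

Request:
arm_command(rows="1 -7 -34 0 0 0 0; 1 -7 -34 0 0 0 0; 1 -7 -34 0 0 0 0; 1 -7 -34 0 0 0 0; 1 -7 -34 0 0 0 0")

```text
time_s: 8.6
position: [0.5122, 0.0835, 0.1405]
tool_rot: [[0.976, -0.216, -0.001], [-0.216, -0.976, 0.0], [-0.001, -0.0, -1.0]]
ft_force: [0.2, 0.0, -2.9]
grip_width: 0.059
```

Request:
arm_command(rows="1 -7 -34 0 0 0 0; 1 -7 -34 0 0 0 0; 1 -7 -34 0 0 0 0; 1 -7 -34 0 0 0 0; 1 -7 -25 0 0 0 0")

```text
time_s: 9.02
position: [0.5126, 0.2489, 0.1404]
tool_rot: [[0.977, -0.214, -0.001], [-0.214, -0.977, 0.001], [-0.001, -0.0, -1.0]]
ft_force: [-0.1, 0.3, -2.6]
grip_width: 0.0591
```

Request:
arm_command(rows="1 -4 -12 0 0 0 0; 1 0 0 0 0 0 0; 1 0 0 0 0 0 0")

```text
time_s: 9.27
position: [0.5119, 0.2584, 0.1403]
tool_rot: [[0.977, -0.215, -0.001], [-0.215, -0.977, -0.001], [-0.001, 0.001, -1.0]]
ft_force: [-0.4, 0.3, -2.2]
grip_width: 0.0585
```

```bash
python3 look.py w4
```

```text
9.2667 [511.9 258.4 140.3] yaw -12.4 [[0.977, -0.215, -0.001], [-0.215, -0.977, -0.001], [-0.001, 0.001, -1.0]] [ 15.   29.7  80.1  -0.   70.3 117.4] 0.05849616951280636
cam [0.58568324 0.24223568 0.26509694]
```

View pics/w4.png

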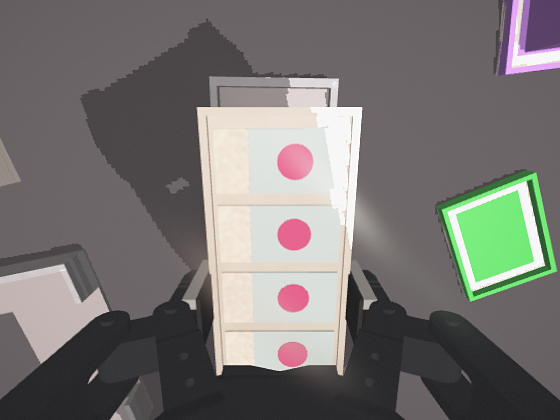

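Cradle far-lip corners are at (210,77) and (338,79). Tray far edge is (199,108)–(361,108).

```bash
python3 - <<'E'
from h import *
import pickle
m=pickle.load(open("pics/w4.pkl","rb"))
for n,u,z,h in(("cradle",[(210,77),(338,79)],.03,96),("tray",[(199,108),(361,108)],.146,80),("gbay",[(437,207),(537,172),(555,270),(471,300)],.011,0)):
    w=plane(m,u,z)[:,:2]*1e3;d=w[0]-w[1];v=np.array([d[1],-d[0]])/np.linalg.norm(d)
    print(n,w.round(1).tolist(),np.linalg.norm(d),"yaw",np.degrees(np.arctan2(v[1],v[0])),"c",w.mean(0)-h*v)
E
```

```text
cradle [[620.0, 283.7], [599.7, 197.4]] 88.69383995821646 yaw -13.203722273293554 c [516.39833425 262.45394469]
tray [[594.0, 270.0], [581.5, 212.9]] 58.4325887404878 yaw -12.391115868811182 c [509.60242694 258.6336736 ]
gbay [[484.1, 128.1], [496.6, 47.5], [402.4, 30.0], [386.7, 103.8]] 81.63282256135464 yaw 8.861978461142925 c [442.42973673  77.3627278 ]
```

Request:
arm_command(rows="1 5.5 -3.5 12 0 0 0.6; 1 0 0 28 0 0 0; 1 0 0 28 0 0 0; 1 0 0 18 0 0 0; 1 0 0 8 0 0 0")

```text
time_s: 9.73
position: [0.5179, 0.259, 0.0432]
tool_rot: [[0.974, -0.228, -0.005], [-0.228, -0.974, -0.001], [-0.004, 0.002, -1.0]]
ft_force: [-1.1, -0.3, -2.8]
grip_width: 0.0586
```

Request:
arm_command(rows="1 0 0 5 0 0 0; 1 0 0 4 0 0 0; 1 0 0 3 0 0 0; 1 0 0 2 0 0 0; 1 0 0 1 0 0 0")

```text
time_s: 10.15
position: [0.5191, 0.2606, 0.032]
tool_rot: [[0.974, -0.226, 0.001], [-0.226, -0.974, 0.0], [0.001, -0.001, -1.0]]
ft_force: [0.4, -0.7, -2.7]
grip_width: 0.0586
```

Request:
arm_command(rows="1 0 0 1 0 0 0; 1 0 0 1 0 0 0; 1 0 0 0 0 0 0")

```text
time_s: 10.4
position: [0.5188, 0.2606, 0.0297]
tool_rot: [[0.974, -0.226, 0.0], [-0.226, -0.974, 0.0], [0.0, -0.0, -1.0]]
ft_force: [-0.7, -0.1, -2.4]
grip_width: 0.0585
```

Request:
arm_command(rows="1 0 0 1 0 0 0; 1 0 0 0.7 0 0 0; 1 0 0 0 0 0 0; 1 0 0 0 0 0 0")

```text
time_s: 10.73
position: [0.5188, 0.2606, 0.0283]
tool_rot: [[0.974, -0.226, 0.001], [-0.226, -0.974, 0.0], [0.001, -0.0, -1.0]]
ft_force: [-1.8, 0.1, 3.8]
grip_width: 0.0586
```

Contact. Release and rise, then check.

Request:
arm_command(rows="0.7 0 0 0 0 0 0; 0.4 0 0 0 0 0 0; 0 0 0 0 0 0 0; 0 0 0 -15 0 0 0; 0 0 0 -30 0 0 0")

```text
time_s: 11.15
position: [0.5173, 0.26, 0.0703]
tool_rot: [[0.974, -0.226, -0.006], [-0.226, -0.974, -0.002], [-0.006, 0.003, -1.0]]
ft_force: [-0.6, 0.5, -0.7]
grip_width: 0.0852
```

Request:
arm_command(rows="0 0 0 -35 0 0 0; 0 0 0 -40 0 0 0; 0 0 0 -40 0 0 0; 0 0 0 0 0 0 0")

```text
time_s: 11.48
position: [0.5214, 0.2614, 0.1956]
tool_rot: [[0.974, -0.226, 0.013], [-0.226, -0.974, 0.004], [0.012, -0.007, -1.0]]
ft_force: [0.4, -0.3, 0.5]
grip_width: 0.0852
```

```bash
python3 look.py w5
```

```text
11.4833 [521.4 261.4 195.6] yaw -13.06 [[0.974, -0.226, 0.013], [-0.226, -0.974, 0.004], [0.012, -0.007, -1.0]] [ 15.   27.2  74.5   0.   77.5 118.1] 0.08518574998842882
cam [0.59318733 0.24378247 0.32143358]
```

View pics/w5.png

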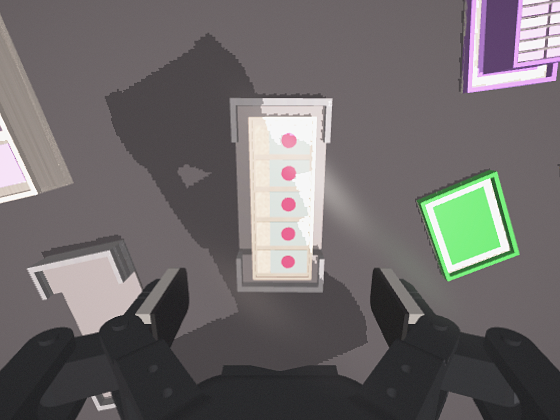

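```bash
python3 - <<'E'
from h import *
import pickle
m=pickle.load(open("pics/w5.pkl","rb"))
for n,u,z in(("cradle",[(231,98),(332,98),(324,291),(237,291)],.03),("tray",[(249,116),(317,116),(312,280),(252,280)],.034),("gbay",[(417,203),(497,172),(519,255),(449,280)],.011)):
    w=plane(m,u,z)[:,:2]*1e3;d=(w[0]+w[1]-w[2]-w[3])/2
    print(n,w.mean(0),np.linalg.norm(d),np.degrees(np.arctan2(d[1],d[0])))
E
```

```text
cradle [517.42330256 261.83141563] 190.6698926957185 -13.249492365644127
tray [517.09833662 260.39968039] 160.5574728278344 -13.22060202760847
gbay [440.9062804   76.76271026] 98.07001204297698 12.994298746701705
```

The tray is centred within 2 mm and 0.1°. Back to the stack.

Request:
arm_command(rows="0 7.4 35.2 0 0 0 0; 0 7.4 35.2 0 0 0 0; 0 7.4 35.2 0 0 0 0; 0 7.4 35.2 0 0 0 0; 0 7.4 35.2 0 0 0 0")

```text
time_s: 11.95
position: [0.5144, 0.0792, 0.1867]
tool_rot: [[0.974, -0.226, -0.002], [-0.226, -0.974, 0.0], [-0.002, 0.0, -1.0]]
ft_force: [0.7, -0.1, 0.1]
grip_width: 0.0852
```

Request:
arm_command(rows="0 7.4 35.2 0 0 0 0; 0 7.4 35.2 0 0 0 0; 0 7.4 35.2 0 0 0 0; 0 7.4 35.2 0 0 0 0; 0 7.4 35.2 0 0 0 0")

```text
time_s: 12.37
position: [0.5106, -0.1008, 0.1867]
tool_rot: [[0.974, -0.226, -0.001], [-0.226, -0.974, 0.001], [-0.002, -0.0, -1.0]]
ft_force: [1.1, 0.2, -0.7]
grip_width: 0.0855
```

Request:
arm_command(rows="0 7.4 35.2 0 0 0 0; 0 7.4 35.2 0 0 0 0; 0 7.4 35.2 0 0 0 0; 0 7 35 0 0 0 0; 0 0 0 0 0 0 0")

```text
time_s: 12.78
position: [0.5073, -0.2482, 0.1862]
tool_rot: [[0.973, -0.231, -0.001], [-0.231, -0.973, -0.001], [-0.001, 0.001, -1.0]]
ft_force: [-0.3, -0.4, 0.4]
grip_width: 0.0856
```

Request:
arm_command(rows="0 0 0 0 0 0 0; 0 0 0 0 0 0 0")

```text
time_s: 12.95
position: [0.5076, -0.2421, 0.1868]
tool_rot: [[0.974, -0.226, -0.001], [-0.226, -0.974, 0.001], [-0.002, -0.001, -1.0]]
ft_force: [0.1, -0.0, -0.7]
grip_width: 0.0852
```

```bash
python3 look.py w6
```

```text
12.95 [ 507.6 -242.1  186.8] yaw -13.09 [[0.974, -0.226, -0.001], [-0.226, -0.974, 0.001], [-0.002, -0.001, -1.0]] [-37.6  26.   78.1   0.   76.   65.5] 0.08521283015420604
cam [ 0.58123229 -0.25946188  0.31154561]
```

View pics/w6.png

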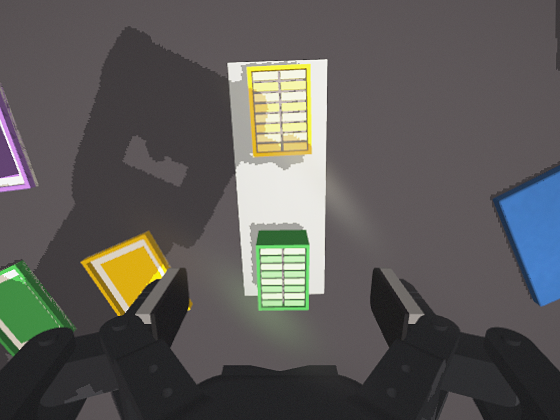

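Yellow box top is about (247,67), (311,65), (311,153), (252,155). Green box top is about (257,245), (310,244), (309,310), (259,311).

```bash
python3 - <<'E'
from h import *
import pickle
m=pickle.load(open("pics/w6.pkl","rb"));m1=pickle.load(open("pics/w1.pkl","rb"))
for n,u,z in(("yel",[(247,67),(311,65),(311,153),(252,155)],.044),("gr",[(257,245),(310,244),(309,310),(259,311)],.044)):
    w=plane(m,u,z)[:,:2]*1e3;d=(w[0]+w[1]-w[2]-w[3])/2;e=(w[0]+w[3]-w[1]-w[2])/2
    print(n,w.mean(0),np.linalg.norm(d),np.linalg.norm(e),np.degrees(np.arctan2(d[1],d[0])),np.degrees(np.arctan2(-e[0],e[1])))
print(tri(m1,(260,73),m,(247,67)),tri(m1,(310,73),m,(311,65)),tri(m1,(254,276),m,(259,311)),tri(m1,(297,278),m,(309,310)))
E
```

```text
yel [ 582.82379065 -260.27253505] 67.92707493243485 49.96755423345206 -11.307536507636495 -11.306917115941706
gr [ 433.59049165 -229.17898803] 70.92121813816577 49.368683044602776 -12.449079868721217 -11.772788064829916
(array([ 0.61515584, -0.24482839,  0.08310562]), np.float64(0.000312413104982975)) (array([ 0.61352348, -0.29307923,  0.02672359]), np.float64(0.0011625064976492697)) (array([ 0.40941056, -0.19908366,  0.05215722]), np.float64(8.748322886492186e-05)) (array([ 0.3981198 , -0.24672288,  0.05015808]), np.float64(0.0011571726177396528))
```

Sizes fit at z = 44 mm (68×50 and 71×49). Green first.

Request:
arm_command(rows="0 -37 2 0 0 0 -1; 0 -38 2 10 0 0 0; 0 0 0 30 0 0 0; 0 0 0 35 0 0 0; 0 0 0 35 0 0 0")

```text
time_s: 13.42
position: [0.4338, -0.2291, 0.0776]
tool_rot: [[0.978, -0.208, 0.002], [-0.208, -0.978, -0.002], [0.002, 0.001, -1.0]]
ft_force: [1.1, -0.6, -0.3]
grip_width: 0.0856
```

Request:
arm_command(rows="0 0 0 25 0 0 0; 0 0 0 14 0 0 0; 0 0 0 7 0 0 0; 0 0 0 0 0 0 0; 0.4 0 0 0 0 0 0")

```text
time_s: 13.83
position: [0.4342, -0.2298, 0.0324]
tool_rot: [[0.978, -0.208, 0.0], [-0.208, -0.978, -0.0], [0.001, 0.0, -1.0]]
ft_force: [0.1, -0.1, -0.3]
grip_width: 0.0754
```

Request:
arm_command(rows="0.7 0 0 0 0 0 0; 1 0 0 0 0 0 0; 1 0 0 0 0 0 0; 1 0 0 0 0 0 0; 1 0 0 0 0 0 0", squeeze=40)

```text
time_s: 14.25
position: [0.4343, -0.2304, 0.0331]
tool_rot: [[0.978, -0.209, 0.002], [-0.209, -0.978, -0.001], [0.002, 0.001, -1.0]]
ft_force: [-0.3, 2.4, 5.8]
grip_width: 0.0497
```

Request:
arm_command(rows="1 0 0 -5 0 0 0; 1 0 0 -12 0 0 0; 1 0 0 -24 0 0 0; 1 0 0 -24 0 0 0; 1 -2 -12 -12 0 0 0")

```text
time_s: 14.67
position: [0.4352, -0.2199, 0.1119]
tool_rot: [[0.978, -0.21, 0.004], [-0.21, -0.978, -0.004], [0.004, 0.003, -1.0]]
ft_force: [0.6, -0.1, -0.4]
grip_width: 0.0491
```

Request:
arm_command(rows="1 -5 -25 0 0 0 0; 1 -6.4 -33 0 0 0 0; 1 -6.4 -33 0 0 0 0; 1 -6.4 -33 0 0 0 0; 1 -6.4 -33 0 0 0 0")

```text
time_s: 15.08
position: [0.4369, -0.0567, 0.1095]
tool_rot: [[0.978, -0.21, 0.001], [-0.21, -0.978, -0.0], [0.001, 0.0, -1.0]]
ft_force: [0.7, 0.0, -1.5]
grip_width: 0.0492
```

Request:
arm_command(rows="1 -6.4 -33 0 0 0 0; 1 -6.4 -33 0 0 0 0; 1 -6.4 -33 0 0 0 0; 1 -4.4 -21 0 0 0 0; 1 -2 -10.5 0 0 0 0")

```text
time_s: 15.5
position: [0.439, 0.0771, 0.1094]
tool_rot: [[0.978, -0.207, 0.0], [-0.207, -0.978, 0.0], [0.0, -0.0, -1.0]]
ft_force: [-0.4, -0.1, -1.8]
grip_width: 0.0495
```

Request:
arm_command(rows="1 0 0 0 0 0 -5.9; 1 0 0 0 0 0 -5.9; 1 0 0 0 0 0 -5.9; 1 0 0 0 0 0 -5.8; 1 0 0 0 0 0 0")

```text
time_s: 15.92
position: [0.4396, 0.0743, 0.1092]
tool_rot: [[0.98, 0.201, 0.0], [0.201, -0.98, -0.0], [0.0, 0.0, -1.0]]
ft_force: [-0.4, -0.4, -2.1]
grip_width: 0.0491
```

Request:
arm_command(rows="1 0 0 0 0 0 0; 1 0 0 0 0 0 0")

```text
time_s: 16.08
position: [0.4396, 0.0745, 0.109]
tool_rot: [[0.981, 0.195, 0.0], [0.195, -0.981, -0.0], [0.0, 0.0, -1.0]]
ft_force: [0.4, 0.7, -1.3]
grip_width: 0.0492
```

```bash
python3 look.py w7
```

```text
16.0833 [439.6  74.5 109. ] yaw 11.24 [[0.981, 0.195, 0.0], [0.195, -0.981, -0.0], [0.0, 0.0, -1.0]] [ -5.7  21.4 102.4  -0.   56.2  73.1] 0.049235858906381644
cam [0.51355146 0.08931411 0.2339125 ]
```

View pics/w7.png

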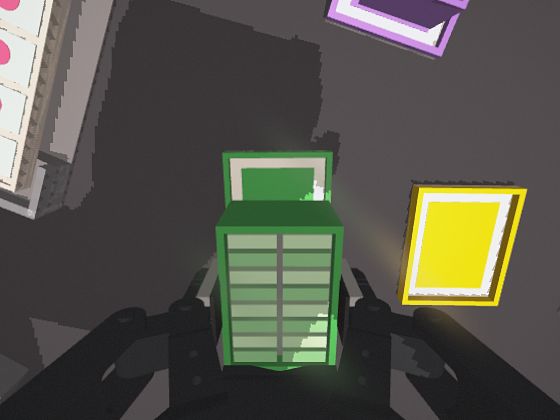

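Green bay far corners (223,152) and (332,152); box edge (217,227)–(343,227); yellow bay corners (416,187), (526,187), (497,305), (402,302).

```bash
python3 - <<'E'
from h import *
import pickle
m=pickle.load(open("pics/w7.pkl","rb"))
for n,u,z,h in(("gbay",[(223,152),(332,152)],.011,49),("box",[(217,227),(343,227)],.1205,35),("ybay",[(416,187),(526,187),(497,305),(402,302)],.011,0)):
    w=plane(m,u,z)[:,:2]*1e3;d=w[0]-w[1];v=np.array([d[1],-d[0]])/np.linalg.norm(d)
    print(n,np.linalg.norm(d),"yaw",np.degrees(np.arctan2(v[1],v[0])),"c",w.mean(0)-h*v)
E
```

```text
gbay 76.7134148099596 yaw 11.248270978251474 c [440.74815661  76.13450975]
box 48.53747003529331 yaw 11.25178391464728 c [438.81563689  74.17799148]
ybay 78.96901140725997 yaw 11.178863463323466 c [443.72980073 -66.12021663]
```

Request:
arm_command(rows="1 1.5 -1 12 0 0 0; 1 0 0 25 0 0 0; 1 0 0 18 0 0 0; 1 0 0 9 0 0 0; 1 0 0 5 0 0 0")

```text
time_s: 16.55
position: [0.4403, 0.076, 0.0387]
tool_rot: [[0.98, 0.197, -0.002], [0.197, -0.98, 0.0], [-0.002, -0.001, -1.0]]
ft_force: [0.3, -0.3, -2.2]
grip_width: 0.0491
```

Request:
arm_command(rows="1 0 0 3 0 0 0; 1 0 0 2 0 0 0; 1 0 0 1 0 0 0; 1 0 0 1 0 0 0; 1 0 0 0 0 0 0")

```text
time_s: 16.97
position: [0.441, 0.0761, 0.0332]
tool_rot: [[0.98, 0.198, 0.001], [0.198, -0.98, -0.0], [0.001, 0.0, -1.0]]
ft_force: [-0.1, 0.7, -2.1]
grip_width: 0.0496
```

Request:
arm_command(rows="1 0 0 1 0 0 0; 1 0 0 0 0 0 0; 1 0 0 0 0 0 0")

```text
time_s: 17.22
position: [0.441, 0.0761, 0.0331]
tool_rot: [[0.98, 0.198, 0.002], [0.198, -0.98, -0.0], [0.001, 0.0, -1.0]]
ft_force: [-4.2, -0.4, 12.1]
grip_width: 0.0494
```

Request:
arm_command(rows="0.6 0 0 0 0 0 0; 0.3 0 0 0 0 0 0; 0 0 0 0 0 0 0; 0 0 0 -20 0 0 0; 0 0 0 -35 0 0 0")

```text
time_s: 17.63
position: [0.4394, 0.0761, 0.0855]
tool_rot: [[0.98, 0.198, -0.006], [0.198, -0.98, 0.001], [-0.006, -0.002, -1.0]]
ft_force: [-0.2, -0.5, -0.1]
grip_width: 0.0852
```

Request:
arm_command(rows="0 0 0 -35 0 0 0; 0 7.3 35.8 0 0 0 0; 0 7.3 35.8 0 0 0 0; 0 7.3 35.8 0 0 0 0; 0 7.3 35.8 0 0 0 0")

```text
time_s: 18.05
position: [0.4982, -0.06, 0.1223]
tool_rot: [[0.98, 0.199, 0.001], [0.199, -0.98, -0.0], [0.001, 0.0, -1.0]]
ft_force: [0.6, 0.2, -0.2]
grip_width: 0.0854
```

Request:
arm_command(rows="0 7.3 35.8 0 0 0 0; 0 7.3 35.8 0 0 0 0; 0 7.3 35.8 0 0 0 0; 0 7.3 35.8 0 0 0 0; 0 7.3 35.8 0 0 0 0")

```text
time_s: 18.47
position: [0.5694, -0.2285, 0.1219]
tool_rot: [[0.98, 0.198, 0.0], [0.198, -0.98, 0.0], [0.0, -0.0, -1.0]]
ft_force: [0.7, -0.0, -0.3]
grip_width: 0.0855
```

Request:
arm_command(rows="0 7.2 35.6 0 0 0 5.9; 0 0 0 0 0 0 6; 0 0 0 0 0 0 6; 0 0 0 0 0 0 5; 0 0 0 0 0 0 0")

```text
time_s: 18.88
position: [0.5831, -0.2603, 0.1216]
tool_rot: [[0.979, -0.202, -0.0], [-0.202, -0.979, 0.0], [-0.0, -0.0, -1.0]]
ft_force: [-0.1, -0.6, 0.2]
grip_width: 0.0856
```

Request:
arm_command(rows="0 0 0 0 0 0 0; 0 0 0 0 0 0 0")

```text
time_s: 19.05
position: [0.5831, -0.26, 0.1219]
tool_rot: [[0.981, -0.196, 0.0], [-0.196, -0.981, 0.0], [0.0, -0.0, -1.0]]
ft_force: [-0.4, -0.5, -0.2]
grip_width: 0.0854
```

Right over yellow, with yaw -11.3°. Descend 90 mm to z = 32.

Request:
arm_command(rows="0 0 0 20 0 0 0; 0 0 0 30 0 0 0; 0 0 0 22 0 0 0; 0 0 0 12 0 0 0; 0 0 0 6 0 0 0")

```text
time_s: 19.47
position: [0.5827, -0.2597, 0.0302]
tool_rot: [[0.98, -0.198, -0.002], [-0.198, -0.98, 0.001], [-0.002, -0.001, -1.0]]
ft_force: [0.3, -0.3, 0.2]
grip_width: 0.0856
```

Request:
arm_command(rows="0 0 0 0 0 0 0; 0.4 0 0 0 0 0 0; 0.7 0 0 0 0 0 0; 1 0 0 0 0 0 0; 1 0 0 0 0 0 0")

```text
time_s: 19.88
position: [0.5837, -0.2605, 0.0334]
tool_rot: [[0.98, -0.199, 0.002], [-0.199, -0.98, -0.001], [0.002, 0.001, -1.0]]
ft_force: [-0.7, 1.2, 5.4]
grip_width: 0.0495
```

Request:
arm_command(rows="1 0 0 0 0 0 0; 1 0 0 0 0 0 0; 1 0 0 0 0 0 0")

```text
time_s: 20.13
position: [0.5837, -0.2605, 0.0333]
tool_rot: [[0.98, -0.199, 0.002], [-0.199, -0.98, -0.001], [0.002, 0.001, -1.0]]
ft_force: [0.2, 1.4, 6.0]
grip_width: 0.0496
```

Request:
arm_command(rows="1 0 0 -5 0 0 0; 1 0 0 -12 0 0 0; 1 0 0 -24 0 0 0; 1 0 0 -24 0 0 0; 1 -8.5 -7.6 -12 0 0 0")

```text
time_s: 20.55
position: [0.5777, -0.2527, 0.1125]
tool_rot: [[0.98, -0.2, 0.004], [-0.2, -0.98, -0.003], [0.005, 0.002, -1.0]]
ft_force: [-0.5, -1.0, -2.1]
grip_width: 0.0497
```

Request:
arm_command(rows="1 -18 -16 0 0 0 0; 1 -25 -23 0 0 0 0; 1 -25 -23 0 0 0 0; 1 -25 -23 0 0 0 0; 1 -25 -23 0 0 0 0")

```text
time_s: 20.97
position: [0.481, -0.1205, 0.1096]
tool_rot: [[0.98, -0.199, 0.001], [-0.199, -0.98, -0.0], [0.001, 0.0, -1.0]]
ft_force: [0.3, 0.6, -2.2]
grip_width: 0.0494
```

Request:
arm_command(rows="1 -25 -23 0 0 0 0; 1 -17 -14 0 0 0 0; 1 -8 -8 0 0 0 0; 1 0 0 0 0 0 -5.5; 1 0 0 0 0 0 -5.5")

```text
time_s: 21.38
position: [0.4424, -0.0675, 0.1097]
tool_rot: [[1.0, -0.003, 0.001], [-0.003, -1.0, -0.001], [0.001, 0.001, -1.0]]
ft_force: [1.2, 0.7, -2.3]
grip_width: 0.0494
```

Request:
arm_command(rows="1 0 0 0 0 0 -5.6; 1 0 0 0 0 0 -5.6; 1 0 0 0 0 0 0; 1 0 0 0 0 0 0; 1 0 0 0 0 0 0")

```text
time_s: 21.8
position: [0.4424, -0.068, 0.1091]
tool_rot: [[0.983, 0.183, 0.001], [0.183, -0.983, -0.0], [0.001, 0.0, -1.0]]
ft_force: [0.9, -0.3, -2.4]
grip_width: 0.0492
```

```bash
python3 look.py w8
```

```text
21.8 [442.4 -68.  109.1] yaw 10.56 [[0.983, 0.183, 0.001], [0.183, -0.983, -0.0], [0.001, 0.0, -1.0]] [-24.   21.5 102.2   0.   56.3  55.5] 0.04919351127922332
cam [ 0.51652059 -0.05399006  0.23398829]
```

View pics/w8.png

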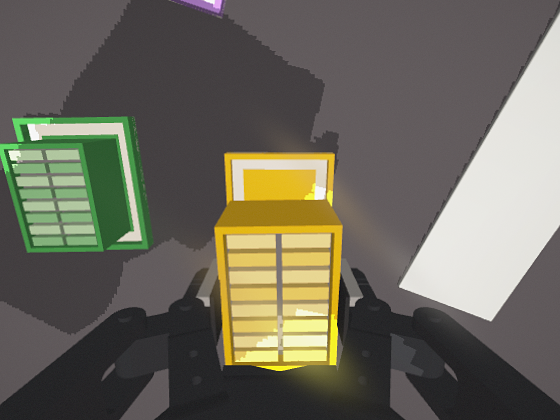

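Bay far corners (225,153) and (334,153), box edge (217,226)–(341,226): nearly the same geometry as green. Shift +1.5 mm along x and lower.

Request:
arm_command(rows="1 1.5 0 12 0 0 0; 1 0 0 25 0 0 0; 1 0 0 18 0 0 0; 1 0 0 9 0 0 0; 1 0 0 5 0 0 0")

```text
time_s: 22.27
position: [0.4433, -0.0673, 0.0387]
tool_rot: [[0.983, 0.185, -0.002], [0.185, -0.983, 0.001], [-0.002, -0.001, -1.0]]
ft_force: [0.2, -0.3, -2.3]
grip_width: 0.0496
```

Request:
arm_command(rows="1 0 0 3 0 0 0; 1 0 0 2 0 0 0; 1 0 0 1 0 0 0; 1 0 0 1 0 0 0; 1 0 0 0 0 0 0")

```text
time_s: 22.68
position: [0.4439, -0.0675, 0.0333]
tool_rot: [[0.983, 0.186, 0.001], [0.186, -0.983, -0.0], [0.001, 0.001, -1.0]]
ft_force: [-0.9, 0.6, -1.8]
grip_width: 0.0492
```

Request:
arm_command(rows="1 0 0 0.8 0 0 0; 1 0 0 0 0 0 0; 1 0 0 0 0 0 0")

```text
time_s: 22.93
position: [0.4439, -0.0675, 0.0333]
tool_rot: [[0.983, 0.186, 0.002], [0.186, -0.983, -0.001], [0.001, 0.001, -1.0]]
ft_force: [-3.2, 0.3, 13.3]
grip_width: 0.0495
```

Contact. Release, rise and back away to the right.

Request:
arm_command(rows="0.6 0 0 0 0 0 0; 0.3 0 0 0 0 0 0; 0 0 0 0 0 0 0; 0 0 0 -20 0 0 0; 0 0 0 -35 0 0 0")

```text
time_s: 23.35
position: [0.4423, -0.0669, 0.0856]
tool_rot: [[0.983, 0.186, -0.006], [0.186, -0.983, 0.003], [-0.005, -0.004, -1.0]]
ft_force: [-0.2, 0.1, 0.0]
grip_width: 0.0852
```

Request:
arm_command(rows="0 0 0 -40 0 0 0; 0 0 0 -40 0 0 0; 0 0 0 -40 0 0 0; 0 0 35 0 0 0 0; 0 0 38 0 0 0 0")

```text
time_s: 23.77
position: [0.4579, -0.1391, 0.2099]
tool_rot: [[0.982, 0.19, 0.005], [0.19, -0.982, -0.003], [0.005, 0.004, -1.0]]
ft_force: [0.4, 0.1, -0.4]
grip_width: 0.0856
```

Request:
arm_command(rows="0 0 38 0 0 0 0; 0 0 38 0 0 0 0; 0 0 38 0 0 0 0; 0 0 38 0 0 0 0; 0 0 38 0 0 0 0")

```text
time_s: 24.18
position: [0.4925, -0.3277, 0.2071]
tool_rot: [[0.983, 0.186, 0.0], [0.186, -0.983, -0.0], [0.0, 0.0, -1.0]]
ft_force: [0.7, -1.2, -0.1]
grip_width: 0.0853
```

Request:
arm_command(rows="0 0 38 0 0 0 0; 0 0 20 0 0 0 0; 0 0 0 0 0 0 0; 0 0 0 0 0 0 0")

```text
time_s: 24.52
position: [0.5031, -0.3834, 0.2064]
tool_rot: [[0.983, 0.185, -0.001], [0.185, -0.983, 0.001], [-0.0, -0.001, -1.0]]
ft_force: [-0.1, 0.3, 0.2]
grip_width: 0.0856
```

```bash
python3 - <<'E'
from h import *
t=eyes.get_image("top")[:,:,::-1];s=eyes.get_image("scene")[:,:,::-1]
cv2.imwrite("pics/topF.png",t);cv2.imwrite("pics/sceneF.png",s)
a=cv2.resize(t[95:265,215:395],None,fx=3.3,fy=3.3,interpolation=cv2.INTER_CUBIC)
cv2.imwrite("pics/cF.png",a);print(a.shape)
E
```

```text
(561, 594, 3)
```

View pics/cF.png

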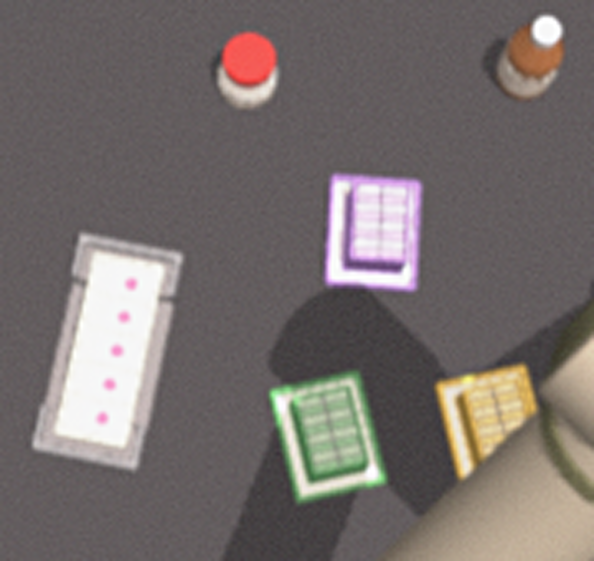

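```bash
python3 - <<'E'
from h import *
T=eyes.camera_model("top")
for n,u,b in(("lilac",[(353,182),(410,184),(405,263),(349,260)],[(330,174),(421,179),(415,289),(327,286)]),("green",[(291,397),(348,384),(366,470),(308,481)],[(271,391),(360,371),(385,481),(300,501)])):
  for q,z in((u,.044),(b,.011)):
    w=plane(T,np.array(q)/3.3+[215,95],z)[:,:2]*1e3;d=(w[0]+w[1]-w[2]-w[3])/2
    print(n,z,w.mean(0).round(1),np.linalg.norm(d).round(1),np.degrees(np.arctan2(d[1],d[0])).round(1))
S=eyes.camera_model("scene");s=cv2.imread("pics/sceneF.png")
cv2.imwrite("pics/cS.png",cv2.resize(s[150:290,110:320],None,fx=3.8,fy=3.8,interpolation=cv2.INTER_CUBIC))
E
```

```text
lilac 0.044 [618.7  24.8] 70.5 -6.1
lilac 0.011 [620.   25.9] 101.8 -5.2
green 0.044 [436.1  77.1] 73.5 8.9
green 0.011 [439.2  73.2] 98.1 11.0
```

View pics/cS.png

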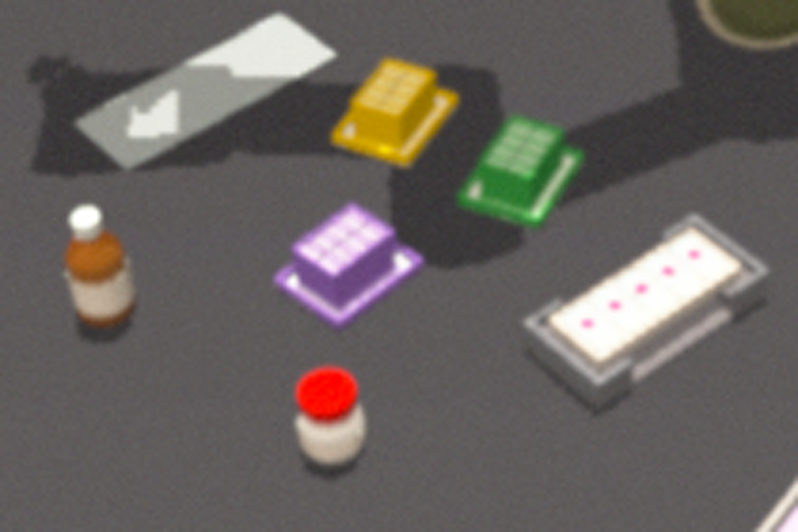

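All the boxes and the tray sit flat and square inside their rims, and the bottle and jar are upright and undisturbed. Handing in.

```bash
python3 -c "
from rig import env
print(env.close_job())"
```

```text
the job is handed in; nothing more can be done
None
```

I took the stack apart from the top and filed everything. The lilac, green and yellow boxes are in their own bays, and the slide tray is in the rightmost grey cradle. Each piece was lowered until the wrist felt contact, then released. I handed the job in with the gripper clear, about 25 s into the run; no verdict was reported.

| Item | Last check | Offset from centre | Yaw difference |
|---|---|---|---|
| Slide tray | wrist camera | about 1.5 mm | about 0.1° |
| Lilac box | top camera | about 2 mm | about 1° |
| Green box | top camera | about 5 mm | about 2° |
| Yellow box | release pose against the measured bay centre | within about 3 mm | not measured after release; gripper and bay were both at about 11° |

- **Yellow box:** the arm hid part of it in the last top picture. Its final check is the release pose plus the scene view, where it sits flat inside its rim.
- **Disagreements:** heights triangulated from the short wrist-camera baseline were noisy, up to about 40 mm off for the yellow box's corners. I relied on the stated heights there, because the box sizes fitted them. The two fixed cameras also disagreed by up to 10 mm on positions, so I trusted the top and wrist views, which agreed within about 4 mm.
- **Bottle and jar:** they look upright and unmoved in the last views, but I did not measure them numerically.

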